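Show the worn brake pad to the inspection camera

TASK

The brake carrier clamped in the vice still holds its two pads: lift out the more worn one, the one with the thin lining, and hold it up to the inspection camera for its photograph, level with its top edge up, 20 cm in front of the lens, centred in the camera's view and with the lining facing squarely into the lens, which looks somewhat downwards. Finish while still holding it there, steady in the gripper. Leave the other pad in its seat, do not touch the camera or its stand, and leave the rest of the bench as it is.

Things in the scene. Friction and masses are not known exactly. Their poses are not given: they have to be found in the camera images.
- thin_pad_c (a point): Centre (half-way up, mid-thickness) of the worn pad, which stands top edge up: grey steel plate 108 x 50 x 6 mm (arched top edge, 25 mm above this point; ears to +-64 mm at the ends) with a dark lining only 4 mm thick (97 x 43 mm, a narrow groove down its middle) on one face; 10 mm in all, about 0.26 kg. x: out of the lining face; y: along its length; z: to the top edge.
- thick_pad_c (a point): Centre of the other pad, to be left seated: same outline and axes, lining 11 mm thick, 17 mm thick in all. It faces the worn pad in the same carrier, lining to lining.
- carrier (a point): Middle of the cast brake carrier (170 mm along x, 84 mm along y), level with the arms' top, 138 mm up. The pads stand at y -30 (worn) and +30 mm, 39 mm free between the linings, tops 4 mm above this point. Their ears sit in open-topped grooves in the end arms (1.5 to 2 mm play; the arms begin 56 mm from mid-length): pads lift out straight up, free after 20 mm. At mid-length both sides are open.
- vise: Machine vice fixed to the bench, holding the carrier: base 110 x 180 mm, jaws 64 mm high, screw with cross bar towards +y. Origin: between the jaws, on the bench. The worn pad stands 12 mm to +y of it, lining facing +y; the other 72 mm to +y, lining facing -y; lower edges 92 mm, top edges 142 mm above the bench.
- lens (a point): Centre of the lens's front glass on the inspection camera (light-grey body 40 x 44 mm, ring light of 54 mm diameter), 0.32 to 0.35 m above the bench, tilted down 11 to 29 degrees. x: backwards out of the camera's rear, so it looks along -x; y: level; z: up in its picture. A pad shown rightly has its axes parallel to these and its centre 200 mm from here along -x.
- insp_cam: The camera's stand, fixed to the bench: base plate 150 x 170 x 14 mm and a 24 mm column, 405 mm high, 105 mm to +x of this origin. Origin: middle of the base plate's front edge, on the bench, straight below the lens to within 10 mm. The camera looks along this body's -x (at yaw 0 towards the robot).
- bolt_bin: Bystander fixed to the bench: grey open box, 150 x 200 x 72 mm, filled with wheel bolts. Origin: centre of its underside. It stands on the other side of the bench from the vice.
- wrench: Bystander, loose: steel combination wrench 180 mm long, 8 mm thick, lying on the bench. Origin: its middle, on the bench; x along it.
- dish: Bystander, loose: round steel parts dish of 94 mm diameter, 22 mm high (bolts in it stand up to about 30 mm). Origin: centre of its underside.
- cleaner_can: Bystander, loose: upright grey spray can, diameter 66 mm, 200 mm high. Origin: centre of its underside.
- carton: Bystander, loose: closed cardboard box 80 x 140 x 75 mm. Origin: centre of its underside.
- housing: Bystander, loose: cast caliper housing taken off the carrier, about 135 x 156 x 75 mm, 1.8 kg. Origin: near its middle, on the bench.
- wire_brush: Bystander, loose: wooden wire brush 255 mm long, 35 mm high, lying on the bench. Origin: near its middle, on the bench; x along it.
There are look-alikes about, which are no part of the job. What is shaped like the vise but green is not meant.

How it is judged:
By the outcome, as a careful person would: the job done as asked, in the order asked, and still so for the second after the job is handed in, while the arm keeps its last pose, push and grip.
It also fails if it takes over 54 s, if anything falls off the work surface, if the arm or the gripper's body presses on something with over 40 N, if the wrist force passes 120 N, or if a joint passes its speed limit or range.

ROBOT

A 6-joint arm with a two-finger parallel gripper is mounted at the origin on the work surface. World frame = base frame: x ahead of the robot, y to its left, z up, the work surface at z = 0. Lengths are in m, angles in rad, forces in N, time in s.
With the tool pointing down it reaches from about 0.425 to 0.95 m from the base axis. Payload 14.7 kg.
Tool frame: the origin (TCP) lies on the centre line of the jaws, within the pads' length; the fingertips stand 8 mm ahead of it and the grasp point (between the pads) lies 11 mm behind it; z points along the fingers, y is the direction in which the jaws open and shut (so a half turn about z gives the same grasp; the last joint's range is limited). The gripper opens to 85 mm and grips with 20 to 120 N. Pads are 22 mm wide; open, the fingers measure 114 mm over their backs; the gripper's body (76 mm by 85 mm) begins 54 mm behind the grasp point. The pads swing forward as they close: fully open they stand 13 mm farther back than shut.
Start: joints at [-1.181, 0.48, 1.596, -0, 1.065, -0.047], TCP at [0.275, -0.589, 0.212] pointing down, gripper open.
Joint ranges: [-2.75, 2.75], [-0.82, 2.05], [0.23, 2.67], [-1.56, 4.7], [0.09, 2.69], [-2.92, 2.92]. Speed limits (rad/s): [1.89, 1.89, 2.39, 3.01, 3.01, 3.01].

INTERFACE

Orientations are given as a unit quaternion [w, x, y, z].
In Python, from rig import arm gives the robot as it stands.
- The arm moves only by the shell command python3 -m pendant 'ROWS' [FORCE]. ROWS is JSON, a list of rows, each a list of 3 entries, a list of its own where there are three numbers: the shift along the tool's x, y, z in m, then the turn about the tool's z in rad, then the opening, from 0 (shut) to 1 (fully open). In form: [[[tx, ty, tz], roll, grip], ...]. A call has 1 to 5 rows; each row shifts and turns the commanded pose from where the row before left it, along the tool's axes as they then stand; what a row does not reach is not made up. A row lasts 1/10 s, in which the tool goes at most 50 mm and 8.59 degrees, less where a joint would pass 70% of its speed; a pose out of reach is approached as far as the arm can. A call with a gripper value outside its range is refused whole. The fingers move at their own pace and stop on an object; FORCE is the grip in N (left out, the last holds). Time passes only in rows, so rows that do not move let the fingers close. It gives the time, the measured TCP pose, the force and the opening at its end, in the units of the state.
- arm.sense(): the state, without advancing time (a new reading comes with each control period).
- arm.capture(name): name is "scene" or "top" or "wrist"; returns (picture, depth): 420x560x3 uint8, red, green, blue; 420x560 float32, m along the optical axis (not along the pixel's ray), 0 where there is no reading.
- arm.calibration(name): a dict with "fx", "fy", "cx", "cy" (pixels), "k1" (the pictures are not rectified: a ray, as slopes to the right and down, at radius r is drawn at 1 + k1 r^2 times it, then the intrinsics apply), "world_from_camera" (4x4, takes a point from camera to world coordinates). Camera axes: x right, y down, z forward; pixel columns grow to the right and rows downward; lengths in m; the calibration is good to about 2 mm. A picture is of the moment at which its call begins: read the wrist's pose just before it. calibration takes no time and is no camera call; for the wrist camera it gives the pose at the moment of the call.
- arm.finish_job(): hands the job in, once; it reports no verdict.
Trained networks look in the newest picture that a camera, given by its name, has taken for a name from the list of things; names that differ only in an ending like _2 or _b are one class to them, and where a whole thing is asked for, a point or a joint stands for the part that bears it (a point fixed in the world has none). Each returns a list of dicts, best first, with "conf" (0 to 1); they miss things now and then, are a little off and sometimes report something else, mostly with a low value. They report only what shows in the picture. A call takes as long as a camera call. They do not tell look-alikes from the thing itself.
- arm.search_frame(camera, query): "centre" ([x, y, z] in m, in world coordinates, good to about 4 mm: the middle of the surface that is visible of it).
- arm.cut_out(camera, query): "pixels" (420x560 bool, what is visible of it).
- arm.tip_of(camera, query): "centre" ([x, y, z] in m, in world coordinates, good to about 4 mm: a listed point, or the origin of a listed thing).
The state is a dict: "time": time; "joints": joint angles; "qvel": joint speeds; "effort": joint torques, N m; "position": TCP position; "eef_rot": TCP orientation; "wrist_force": force on the tool from outside, world axes, zero at the start; "torque": the same for the moment, N m; "opening": finger opening in m.
Only numpy, scipy, OpenCV 4.12 (cv2) and the standard library are available. Lean on these libraries where they do the work, as an engineer would, in place of code of your own. Each camera call takes 0.05 s, during which the arm holds its last target.

## Working session

There is one attempt and no reset: what is moved stays moved. The work goes in short steps, Python scripts to look and compute and a shell command to move; the robot and the scene stay as the last step left them, time stands still between calls to the robot, and variables do not carry over. Pictures are saved under pics/ and viewed, and the job is handed in when it is done.

```bash
ls; mkdir -p pics; cat > h.py <<'E'
import numpy as np, cv2
from rig import arm
from scipy.spatial.transform import Rotation as R
def save(n,img): cv2.imwrite('pics/'+n+'.png',cv2.cvtColor(img,cv2.COLOR_RGB2BGR))
def pts(cal,depth,uv):
    uv=np.atleast_2d(np.array(uv,float)); K=np.array([[cal['fx'],0,cal['cx']],[0,cal['fy'],cal['cy']],[0,0,1.]])
    n=cv2.undistortPoints(uv.reshape(-1,1,2),K,np.array([cal['k1'],0,0,0.])).reshape(-1,2)
    d=np.array([depth[int(round(v)),int(round(u))] for u,v in uv])
    p=np.c_[n*d[:,None],d,np.ones(len(d))]
    return (p@np.array(cal['world_from_camera']).T)[:,:3]
def proj(cal,P):
    P=np.atleast_2d(P); T=np.linalg.inv(np.array(cal['world_from_camera'])); c=(np.c_[P,np.ones(len(P))]@T.T)[:,:3]
    s=c[:,:2]/c[:,2:]; r2=(s**2).sum(1,keepdims=True); s=s*(1+cal['k1']*r2)
    return np.c_[s[:,0]*cal['fx']+cal['cx'],s[:,1]*cal['fy']+cal['cy']]
E
python3 - <<'E'
from h import *
np.set_printoptions(precision=4,suppress=True)
for c in ['scene','top']:
    im,d=arm.capture(c); save(c+'0',im); np.savez('pics/'+c+'0.npz',im=im,d=d)
    cal=arm.calibration(c); print(c,cal)
    for q in ['thin_pad_c','thick_pad_c','carrier','vise','lens','insp_cam']:
        for r in arm.tip_of(c,q)[:3]: print(q,r)
print(arm.sense())
E
```

```text
pics
scene {'fx': 458.66450621497484, 'fy': 458.66450621497484, 'cx': 275.4474623183666, 'cy': 208.3609855149832, 'k1': -0.09025880358262481, 'world_from_camera': array([[-0.8044,  0.5071, -0.3095,  0.9391],
       [ 0.594 ,  0.6785, -0.4322,  0.6137],
       [-0.0092, -0.5315, -0.847 ,  1.4179],
       [ 0.    ,  0.    ,  0.    ,  1.    ]])}
thin_pad_c {'centre': [0.4991, 0.2972, 0.1192], 'conf': 0.52}
thick_pad_c {'centre': [0.5162, 0.3484, 0.1199], 'conf': 0.8}
carrier {'centre': [0.2593, 0.3637, 0.139], 'conf': 0.7}
vise {'centre': [0.2296, 0.3264, 0.0019], 'conf': 0.89}
vise {'centre': [0.4958, 0.2844, -0.0001], 'conf': 0.72}
lens {'centre': [0.7076, -0.0656, 0.3243], 'conf': 0.71}
lens {'centre': [0.3939, -0.0407, -0.0008], 'conf': 0.26}
lens {'centre': [0.5269, -0.3211, 0.0011], 'conf': 0.24}
insp_cam {'centre': [0.7155, -0.0613, -0.0], 'conf': 0.95}
top {'fx': 412.9352459460186, 'fy': 412.9352459460186, 'cx': 275.20901585368574, 'cy': 206.95213831901748, 'k1': 0.012441097735149814, 'world_from_camera': array([[-0.0251, -0.9938,  0.1087,  0.3575],
       [-0.9997,  0.0257,  0.
[... 406 characters left out ...]
se {'centre': [0.2329, 0.3331, 0.0041], 'conf': 0.83}
lens {'centre': [0.7135, -0.0628, 0.3248], 'conf': 0.76}
insp_cam {'centre': [0.7157, -0.0647, 0.0026], 'conf': 0.87}
insp_cam {'centre': [0.4938, 0.2898, 0.0006], 'conf': 0.7}
{'time': 0.7, 'joints': array([-1.1806,  0.4802,  1.5963,  0.    ,  1.0651, -0.0466]), 'qvel': array([ 0.0011, -0.0004, -0.0002,  0.0007,  0.0002, -0.0002]), 'effort': array([  0.0019, -95.0265, -43.0587,   0.0003,   0.0012,   0.    ]), 'position': array([ 0.275 , -0.589 ,  0.2123]), 'eef_rot': array([-0.    ,  0.9762,  0.2167,  0.    ]), 'wrist_force': array([ 0.1306, -0.4752,  0.4579]), 'torque': array([ 0.0127,  0.0094, -0.0051]), 'opening': 0.08557522172392378}
```

View pics/scene0.png

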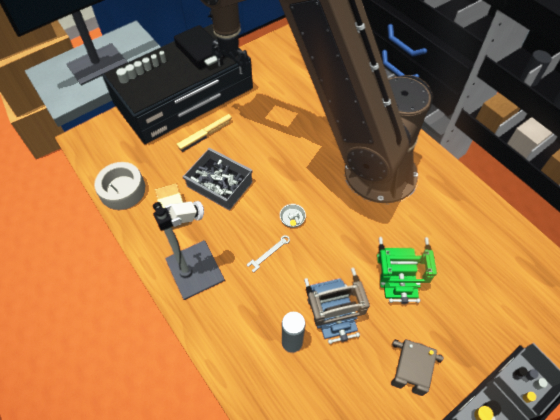

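View pics/top0.png

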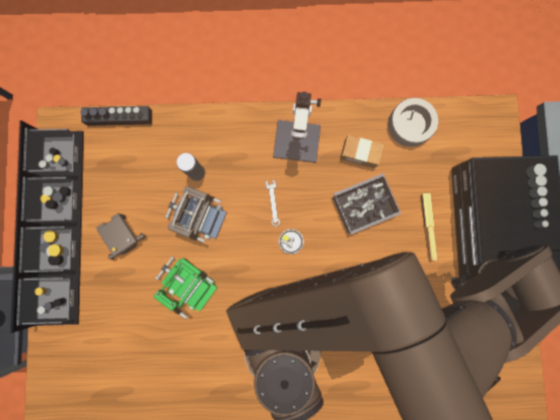

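The scene picture shows the blue vice with a grey carrier at (335,305) and the green look-alike at (402,270). The inspection camera is at (180,215), and the can stands beside the blue vice at (293,330). In the top picture these are at (197,213), (185,288), (301,125) and (188,163).

```bash
python3 - <<'E'
from h import *
a=cv2.imread('pics/scene0.png'); b=cv2.imread('pics/top0.png')
A=cv2.resize(a[255:350,280:380],None,fx=4,fy=4,interpolation=cv2.INTER_CUBIC)
B=cv2.resize(b[175:260,150:250],None,fx=4,fy=4,interpolation=cv2.INTER_CUBIC)
cv2.imwrite('pics/crop1.png',np.vstack([A[:, :400],B])[:600] if 0 else np.hstack([A[:340],B]))
C=cv2.resize(a[170:300,140:240],None,fx=4,fy=4,interpolation=cv2.INTER_CUBIC)
D=cv2.resize(b[85:170,260:335],None,fx=5,fy=5,interpolation=cv2.INTER_CUBIC)
D=cv2.copyMakeBorder(D,0,520-425,0,0,cv2.BORDER_CONSTANT)
cv2.imwrite('pics/crop2.png',np.hstack([C,D]))
E
```

```text
(no output)
```

View pics/crop1.png

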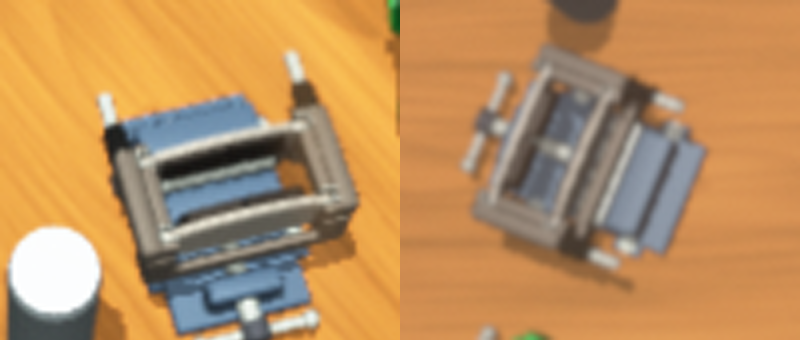

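View pics/crop2.png

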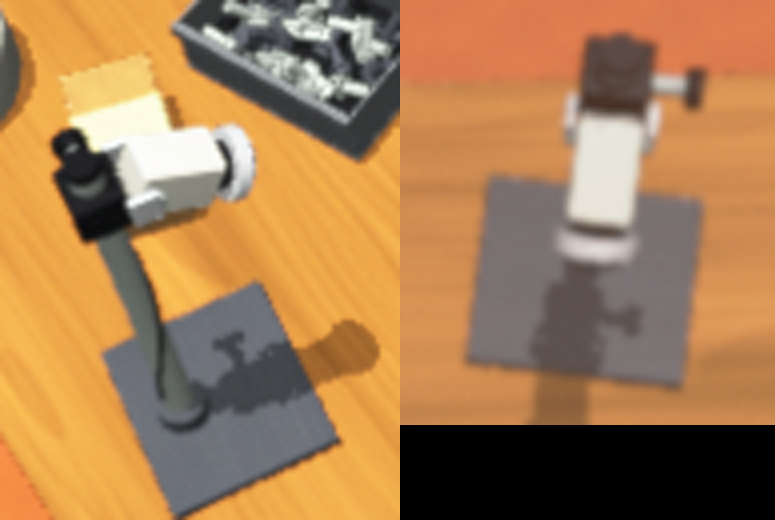

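Both views show two pads in the blue carrier. I'll measure the stand yaw, the camera's tilt and the pad line.

```bash
python3 - <<'E'
from h import *
np.set_printoptions(precision=4,suppress=True)
def cloud(cal,d,m):
    v,u=np.nonzero(m&(d>0)); return pts(cal,d,np.c_[u,v]),np.c_[u,v]
im,_=arm.capture('wrist'); save('w0',im)
print('wristcam',arm.calibration('wrist'))
for c in ['scene','top']:
    z=np.load(f'pics/{c}0.npz'); d=z['d']; cal=arm.calibration(c)
    P,uv=cloud(cal,d,np.ones_like(d,bool))
    # base plate
    m=(abs(P[:,0]-.79)<.13)&(abs(P[:,1]+.065)<.13)&(abs(P[:,2]-.014)<.005)
    col=z['im'][uv[:,1],uv[:,0]].astype(int); dark=(col[:,0]-col[:,2]<25)
    Q=P[m&dark][:,:2].astype(np.float32); r=cv2.minAreaRect(Q); print(c,'plate',len(Q),r, cv2.boxPoints(r).round(3).tolist(), P[m&dark][:,2].mean())
    # camera body
    m=(abs(P[:,0]-.75)<.13)&(abs(P[:,1]+.065)<.07)&(P[:,2]>.28)&(col.min(1)>150)
    Q=P[m]; print('light body pts',len(Q))
    np.save(f'pics/{c}_body.npy',np.c_[Q,uv[m]])
    # ransac planes
    rng=np.random.default_rng(0); rem=Q
    for k in range(3):
        best=None
        if len(rem)<15: break
        for i in range(800):
            s=rem[rng.choice(len(rem),3,replace=False)]; n=np.cross(s[1]-s[0],s[2]-s[0]); L=np.linalg.norm(n)
            if L<1e-5: continue
            n/=L; inl=abs((rem-s[0])@n)<.002
            if best is None or inl.sum()>best.sum(): best=inl
        S=rem[best]; c0=S.mean(0); n=np.linalg.svd(S-c0)[2]; nn=n[2]*np.sign(n[2,2])
        print('plane',len(S),c0,nn,'dir',n[0]); rem=rem[~best]
E
```

```text
wristcam {'fx': 320.0173789413438, 'fy': 320.0173789413438, 'cx': 281.7167725401934, 'cy': 209.05411081669445, 'k1': 0.009973192665609459, 'world_from_camera': array([[ 0.4225, -0.8736, -0.2417,  0.3348],
       [-0.9064, -0.4071, -0.1131, -0.5617],
       [ 0.0004,  0.2668, -0.9637,  0.3751],
       [ 0.    ,  0.    ,  0.    ,  1.    ]])}
scene plate 1493 ((0.7866346836090088, -0.07435382157564163), (0.17051954567432404, 0.14504194259643555), 81.14170837402344) [[0.7020000219345093, -0.1469999998807907], [0.8450000286102295, -0.17000000178813934], [0.8709999918937683, -0.0010000000474974513], [0.7279999852180481, 0.020999999716877937]] 0.013401391301864428
light body pts 449
plane 198 [ 0.7522 -0.0705  0.3698] [-0.442   0.056   0.8953] dir [ 0.8777 -0.1793  0.4445]
plane 66 [ 0.7877 -0.0757  0.3714] [ 0.8756 -0.1078  0.4708] dir [0.1007 0.9941 0.0402]
plane 57 [ 0.7442 -0.0622  0.3629] [-0.2646  0.3653  0.8925] dir [ 0.9513 -0.0532  0.3038]
top plate 1073 ((0.7859160304069519, -0.07555289566516876), (0.16207784414291382, 0.14394034445285797), 81.3101577758789) [[0.703000009059906, -0.14499999582767487], [0.8450000286102295, -0.16699999570846558], [0.8690000176429749, -0.006000000052154064], [0.7269999980926514, 0.014999999664723873]] 0.014284230173147743
light body pts 369
plane 165 [ 0.7526 -0.0724  0.3711] [-0.4336  0.0322  0.9005] dir [-0.8798  0.2007 -0.4308]
plane 70 [ 0.7503 -0.0662  0.3684] [-0.3391  0.3306  0.8808] dir [-0.9313  0.0143 -0.3639]
plane 48 [ 0.7457 -0.073   0.3674] [-0.4232 -0.2494  0.871 ] dir [-0.9053  0.1544 -0.3956]
```

View pics/w0.png

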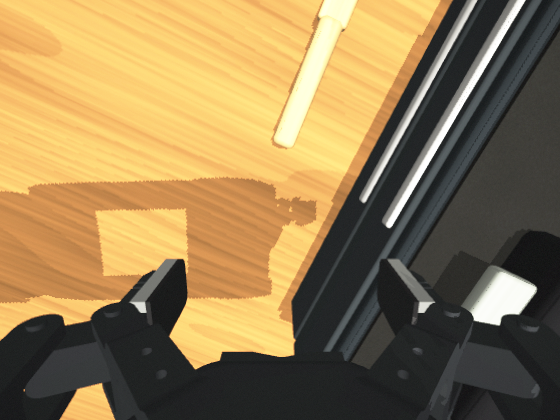

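The wrist view shows only bench and cabinet. From the plate and the plane fits, the stand yaw is about -8.8° and the lens tilt about 26°. The move command only allows roll about the tool z, so tilting has to come from the arm itself. I'll rise first, then see how the arm behaves at its reach limit, along the lens's azimuth.

```bash
python3 -m pendant '[[[0,0,-0.05],0,1],[[0,0,-0.05],0,1],[[0,0,-0.05],0,1],[[0,0,-0.05],0,1],[[0,0,-0.05],0,1]]'
python3 -m pendant '[[[0,0,-0.05],0,1],[[0,0,-0.05],0,1],[[0.05,0,0],0,1],[[0.05,0,0],0,1],[[0.05,0,0],0,1]]'; python3 -c "
from h import *
s=arm.sense();print(s['joints'],R.from_quat(s['eef_rot'],scalar_first=True).as_matrix())"
```

```text
time: 1.25
position: [0.2748, -0.5885, 0.4647]
eef_rot: [0.0, 0.976, 0.217, 0.0]
wrist_force: [0.0, -1.9, -0.2]
opening: 0.0852
time: 1.75
position: [0.412, -0.5248, 0.5627]
eef_rot: [0.0, 0.976, 0.216, 0.0]
wrist_force: [-0.2, -0.4, 0.7]
opening: 0.0857
[-9.50673843e-01  3.91593286e-01  9.16668554e-01  3.08847763e-05
  1.83263826e+00  1.84552040e-01] [[ 9.06626093e-01  4.21934765e-01  4.26741692e-04]
 [ 4.21934952e-01 -9.06625942e-01 -5.46264671e-04]
 [ 1.56407033e-04  6.75315039e-04 -9.99999760e-01]]
```

```bash
python3 -m pendant '[[[0.037,-0.03,0],0,1],[[0.037,-0.03,0],0,1],[[0.037,-0.03,0],0,1],[[0.037,-0.03,0],0,1],[[0.037,-0.03,0],0,1]]'
python3 -m pendant '[[[0.037,-0.03,0],0,1],[[0.037,-0.03,0],0,1],[[0.037,-0.03,0],0,1],[[0.037,-0.03,0],0,1],[[0.037,-0.03,0],0,1]]'
python3 -m pendant '[[[0,0,0],-0.15,1],[[0,0,0],-0.15,1],[[0,0,0],-0.15,1],[[0,0,0],-0.15,1],[[0,0,0],-0.15,1]]'
python3 - <<'E'
from h import *
s=arm.sense(); cal=arm.calibration('wrist'); im,d=arm.capture('wrist'); save('w1',im); np.savez('pics/w1.npz',im=im,d=d,T=cal['world_from_camera'])
print(s['joints'].round(3), np.array(cal['world_from_camera']).round(3))
for q in ['lens','insp_cam','carrier']: print(q,arm.tip_of('wrist',q)[:2])
E
```

```text
time: 2.25
position: [0.5155, -0.3094, 0.5624]
eef_rot: [0.0, 0.976, 0.217, 0.0]
wrist_force: [0.7, -0.4, 0.6]
opening: 0.0854
time: 2.75
position: [0.6197, -0.0952, 0.5625]
eef_rot: [0.0, 0.976, 0.217, 0.0]
wrist_force: [0.9, -0.7, 1.2]
opening: 0.0854
time: 3.25
position: [0.6192, -0.0971, 0.5623]
eef_rot: [-0.0, 0.827, 0.562, -0.0]
wrist_force: [-0.8, 0.5, 0.3]
opening: 0.0855
[-0.204  0.315  1.03  -0.     1.796  0.174] [[ 0.929 -0.356 -0.099  0.643]
 [-0.369 -0.896 -0.248 -0.036]
 [-0.     0.267 -0.964  0.725]
 [ 0.     0.     0.     1.   ]]
lens [{'centre': [0.7094, -0.066, 0.3281], 'conf': 0.92}]
insp_cam [{'centre': [0.7108, -0.0711, 0.0024], 'conf': 0.68}, {'centre': [0.3984, -0.0396, -0.0041], 'conf': 0.19}]
carrier []
```

View pics/w1.png

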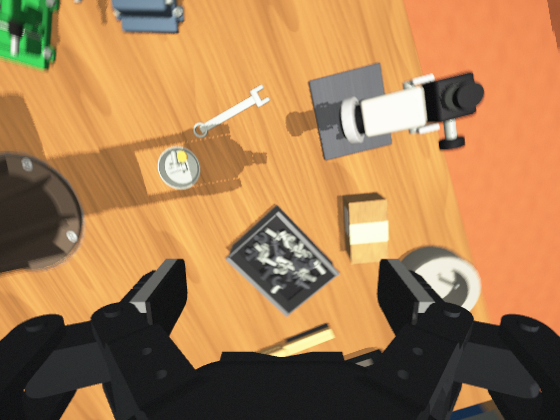

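The wrist view shows the inspection camera at (395,115), ring light at (352,118) and base plate at (350,110). The wrench is at (230,110), the dish at (180,167) and the blue vice edge at (150,12).

```bash
cat > lensfit.py <<'E'
from h import *
import sys
np.set_printoptions(precision=4,suppress=True)
def fit(name):
    z=np.load(f'pics/{name}.npz'); cal=dict(arm.calibration('wrist')); cal['world_from_camera']=z['T']; d=z['d']
    v,u=np.nonzero(d>0); uv=np.c_[u,v]; P=pts(cal,d,uv); col=z['im'][v,u].astype(int)
    m=(abs(P[:,0]-.79)<.13)&(abs(P[:,1]+.065)<.13)&(abs(P[:,2]-.014)<.006)&(col[:,0]-col[:,2]<25)
    r=cv2.minAreaRect(P[m][:,:2].astype(np.float32)); print('plate',r,P[m][:,2].mean())
    m=(abs(P[:,0]-.77)<.13)&(abs(P[:,1]+.065)<.07)&(P[:,2]>.28)&(col.min(1)>140)
    rem=P[m]; rng=np.random.default_rng(0)
    for k in range(4):
        if len(rem)<40: break
        best=None
        for i in range(1500):
            s=rem[rng.choice(len(rem),3,replace=False)]; n=np.cross(s[1]-s[0],s[2]-s[0]); L=np.linalg.norm(n)
            if L<1e-6: continue
            n/=L; inl=abs((rem-s[0])@n)<.0012
            if best is None or inl.sum()>best.sum(): best=inl
        S=rem[best]; c0=S.mean(0); w=np.linalg.svd(S-c0,full_matrices=False)[2]; nn=w[2]*np.sign(w[2,2])
        rect=cv2.minAreaRect(((S-c0)@w[:2].T).astype(np.float32))
        print('plane',len(S),c0,nn,'dir',w[0],'tilt',np.degrees(np.arctan2(np.hypot(*nn[:2]),nn[2])),'az',np.degrees(np.arctan2(-nn[1],-nn[0])),'diraz',np.degrees(np.arctan2(w[0,1],w[0,0])),'rect',rect[1]); rem=rem[~best]
fit(sys.argv[1])
E
python3 lensfit.py w1
python3 -m pendant '[[[0,0,0],-0.15,1],[[0,0,0],-0.08,1],[[0,0.05,0],0,1],[[0,0.05,0],0,1],[[0,0.05,0],0,1]]'; python3 -c "
from h import *
print(arm.sense()['joints'].round(3))"
```

```text
plate ((0.7849442362785339, -0.0759081020951271), (0.16704611480236053, 0.1484537571668625), 81.82296752929688) 0.014913450382163131
plane 1956 [ 0.7518 -0.0717  0.3723] [-0.4335  0.0606  0.8991] dir [-0.8886  0.137  -0.4377] tilt 25.95825449919148 az -7.954427170112679 diraz 171.2361083295515 rect (0.03857913613319397, 0.08353108167648315)
plane 376 [ 0.7422 -0.0692  0.3684] [-0.3607  0.0453  0.9316] dir [-0.9257  0.1051 -0.3635] tilt 21.31586510012267 az -7.16171044735329 diraz 173.52359251215776 rect (0.08328939229249954, 0.03951645642518997)
plane 231 [ 0.7277 -0.0681  0.4461] [0.018  0.9783 0.2065] dir [-0.313  -0.1907  0.9304] tilt 78.0821718004707 az -91.05238115104545 diraz -148.65615136540146 rect (0.09433313459157944, 0.31243860721588135)
plane 194 [ 0.795  -0.0949  0.3716] [ 0.2372 -0.047   0.9703] dir [-0.4642  0.8719  0.1557] tilt 13.995626144560214 az 168.7873279338648 diraz 118.02842028328126 rect (0.07853110879659653, 0.045911505818367004)
time: 3.95
position: [0.7562, -0.1185, 0.5628]
eef_rot: [-0.0, 0.761, 0.649, 0.0]
wrist_force: [0.9, 0.5, 1.7]
opening: 0.0854
[-0.195  0.613  0.548  0.     1.981 -0.036]
```

The tilt is about 26° and the azimuth about -8.5°, matching the plate. Next I'll push outwards to the limit.

```bash
python3 -m pendant '[[[0,0.05,0],0,1],[[0,0.03,0],0,1],[[0,0.03,0],0,1],[[0,0.02,0],0,1],[[0,0,0],0,1]]'; python3 -c "
from h import *
print(arm.sense()['joints'].round(3))"
```

```text
time: 4.45
position: [0.8322, -0.1304, 0.5414]
eef_rot: [0.013, 0.76, 0.65, 0.011]
wrist_force: [-1.0, 0.2, 0.6]
opening: 0.0854
[-1.920e-01  8.010e-01  2.350e-01  1.000e-03  2.072e+00 -3.500e-02]
```

```bash
python3 -m pendant '[[[0,0.05,0],0,1],[[0,0.05,0],0,1],[[0,0,0],0,1],[[0,-0.05,0],0,1],[[0,-0.05,0],0,1]]'; python3 -c "
from h import *
s=arm.sense();print(s['joints'].round(3),R.from_quat(s['eef_rot'],scalar_first=True).as_matrix()[:,2])"
```

```text
time: 4.95
position: [0.8298, -0.1302, 0.5082]
eef_rot: [0.035, 0.759, 0.65, 0.03]
wrist_force: [1.2, -0.5, 0.6]
opening: 0.0857
[-0.193  0.671  0.572  0.003  1.806 -0.037] [ 0.09087338 -0.01436544 -0.99575884]
```

The tilt persists in the commanded pose, so tilt can be built up at the outer limit. To undo it for the vertical grasp, I'll try the inner limit at the same azimuth.

```bash
python3 -m pendant '[[[0,-0.05,0],0,1],[[0,-0.05,0],0,1],[[0,-0.05,0],0,1],[[0,-0.05,0],0,1],[[0,-0.05,0],0,1]]'; python3 -m pendant '[[[0,-0.05,0],0,1],[[0,-0.05,0],0,1],[[0,-0.05,0],0,1],[[0,-0.05,0],0,1],[[0,0,0],0,1]]';  python3 -c "
from h import *
s=arm.sense();print(s['joints'].round(3),R.from_quat(s['eef_rot'],scalar_first=True).as_matrix()[:,2])"
```

```text
time: 5.45
position: [0.6011, -0.0947, 0.4906]
eef_rot: [0.036, 0.759, 0.649, 0.031]
wrist_force: [-0.2, -0.7, 0.7]
opening: 0.0856
time: 5.95
position: [0.4017, -0.0636, 0.4727]
eef_rot: [0.036, 0.759, 0.649, 0.031]
wrist_force: [0.1, 0.4, -0.5]
opening: 0.0853
[-0.239 -0.126  1.732  0.007  1.441 -0.084] [ 0.09323174 -0.01513763 -0.99552935]
```

```bash
cat > kin.py <<'E'
import numpy as np
from scipy.optimize import least_squares
D=[([-1.181,.48,1.596,0,1.065],(.275,-.589,.212)),([-.9507,.3916,.9167,0,1.8326],(.412,-.5248,.5627)),([-.204,.315,1.03,0,1.796],(.6192,-.0971,.5623)),([-.195,.613,.548,0,1.981],(.7562,-.1185,.5628)),([-.192,.801,.235,0,2.072],(.8322,-.1304,.5414)),([-.193,.671,.572,0,1.806],(.8298,-.1302,.5082)),([-.239,-.126,1.732,0,1.441],(.4017,-.0636,.4727))]
J=np.array([d[0] for d in D]);P=np.array([d[1] for d in D]);r=np.hypot(P[:,0],P[:,1])
def fk(p,j2,j3,j5):
    a,h,L1,L2,L3,o=p; A=j2+j3;B=A+j5
    return a+L1*np.sin(j2)+L2*np.sin(A)+o*np.cos(A)+L3*np.sin(B), h+L1*np.cos(j2)+L2*np.cos(A)-o*np.sin(A)+L3*np.cos(B)
def f(p):
    x,z=fk(p,J[:,1],J[:,2],J[:,4]); return np.r_[x-r,z-P[:,2]]
s=least_squares(f,[0,.4,.4,.4,.2,0]); p=s.x
if __name__=='__main__':
    print(p.round(4),np.abs(s.fun).max())
    # inner limit pointing down by z
    for z in np.arange(.1,.6,.05):
        best=[]
        for j2 in np.linspace(-.82,1.2,300):
            j3=np.linspace(.23,2.67,400); j5=np.pi-j2-j3; x,zz=fk(p,j2,j3,j5); ok=(j5>.09)&(j5<2.69)&(abs(zz-z)<.003)
            for k in np.nonzero(ok)[0]: best.append((x[k],j2,j3[k],j5[k]))
        if best: print(round(z,2),np.round(min(best),3),np.round(max(best),3))
E
python3 kin.py
```

```text
[3.000e-04 3.207e-01 5.969e-01 4.455e-01 3.936e-01 3.290e-02] 0.00033215646647266617
0.1 [0.184 0.058 2.67  0.413] [1.001 1.2   0.389 1.553]
0.15 [ 0.116 -0.28   2.67   0.751] [1.003 1.2   0.285 1.657]
0.2 [-0.011 -0.82   2.627  1.334] [0.996 1.173 0.236 1.733]
0.25 [ 2.000e-03 -8.200e-01  2.511e+00  1.451e+00] [0.981 1.126 0.23  1.786]
0.3 [ 0.009 -0.82   2.395  1.567] [0.963 1.072 0.23  1.84 ]
0.35 [ 0.01  -0.82   2.279  1.683] [0.942 1.018 0.236 1.888]
0.4 [ 0.006 -0.82   2.169  1.793] [0.918 0.964 0.236 1.942]
0.45 [-0.005 -0.82   2.052  1.909] [0.891 0.909 0.236 1.996]
0.5 [-0.022 -0.82   1.93   2.032] [0.86  0.855 0.23  2.056]
0.55 [-0.046 -0.82   1.808  2.154] [0.824 0.795 0.23  2.117]
```

```bash
python3 - <<'E'
from kin import *
for S in (np.pi-.093,np.pi):
  for z in np.arange(-.05,.16,.03):
    best=[]
    for j2 in np.linspace(-.82,1.8,400):
        j3=np.linspace(.23,2.67,500); j5=S-j2-j3; x,zz=fk(p,j2,j3,j5); ok=(j5>.09)&(j5<2.69)&(abs(zz-z)<.003)
        for k in np.nonzero(ok)[0]: best.append((x[k],j2,j3[k],j5[k]))
    if best: print(round(S,2),round(z,2),np.round(min(best),3))
E
```

```text
3.05 -0.05 [0.458 0.671 2.284 0.094]
3.05 -0.02 [0.416 0.585 2.372 0.092]
3.05 0.01 [0.366 0.487 2.47  0.092]
3.05 0.04 [0.302 0.369 2.587 0.093]
3.05 0.07 [0.246 0.217 2.67  0.161]
3.05 0.1 [0.222 0.066 2.67  0.312]
3.05 0.13 [ 0.187 -0.117  2.67   0.496]
3.05 0.16 [ 0.135 -0.354  2.67   0.732]
3.14 -0.05 [0.374 0.657 2.391 0.093]
3.14 -0.02 [0.331 0.572 2.479 0.09 ]
3.14 0.01 [0.28  0.474 2.577 0.091]
3.14 0.04 [0.226 0.349 2.67  0.123]
3.14 0.07 [0.208 0.211 2.67  0.261]
3.14 0.1 [0.183 0.053 2.67  0.418]
3.14 0.13 [ 0.149 -0.124  2.67   0.596]
3.14 0.16 [ 0.094 -0.373  2.67   0.845]
```

The inner limit is too near the base, so I'll accept the 5.3° tilt. It lies almost entirely in the pad's plane, with only about 1.2° along its normal. I'll allow for it in the final tilt. Moving over the vice now.

```bash
python3 -m pendant '[[[0.047,0.005,0],0,1],[[0.047,0.005,0],0,1],[[0.047,0.005,0],0,1],[[0.047,0.005,0],0,1],[[0.047,0.005,0],0,1]]'; python3 -m pendant '[[[0.047,0.005,0],-0.14,0.6],[[0.047,0.005,0],-0.14,0.6],[[0.047,0.005,0],-0.14,0.6],[[0,0,0],-0.14,0.6],[[0,0,0],-0.14,0.6]]'; python3 -m pendant '[[[0,0,0.03],-0.14,0.5],[[0,0,0.03],-0.14,0.5],[[0,0,0.03],-0.14,0.5],[[0,0,0.02],-0.14,0.5],[[0,0,0],-0.08,0.5]]';  cat > look.py <<'E'
from h import *
import sys
np.set_printoptions(precision=4,suppress=True)
n=sys.argv[1]; s=arm.sense(); cal=arm.calibration('wrist'); im,d=arm.capture('wrist'); save(n,im); np.savez(f'pics/{n}.npz',im=im,d=d,T=cal['world_from_camera'])
print(s['time'],s['joints'].round(3),s['position'],s['opening']); print(R.from_quat(s['eef_rot'],scalar_first=True).as_matrix())
print('tcp px',proj(cal,s['position']))
for q in sys.argv[2:]:
    for r in arm.tip_of('wrist',q)[:2]: print(q,r, proj(cal,r['centre']).round())
E
python3 look.py w2 thin_pad_c thick_pad_c carrier vise
```

```text
time: 6.45
position: [0.4679, 0.166, 0.4749]
eef_rot: [0.035, 0.759, 0.65, 0.031]
wrist_force: [0.9, -1.5, 0.3]
opening: 0.0855
time: 6.95
position: [0.4843, 0.3055, 0.4737]
eef_rot: [0.043, 0.487, 0.872, 0.017]
wrist_force: [0.2, -0.6, 0.1]
opening: 0.0514
time: 7.45
position: [0.4938, 0.3019, 0.3616]
eef_rot: [0.045, 0.189, 0.981, 0.002]
wrist_force: [-0.2, -0.3, 1.2]
opening: 0.0427
7.45 [ 0.535  0.222  1.617 -0.06   1.235 -0.638] [0.4938 0.3019 0.3616] 0.042671026240365326
[[-0.9247  0.3703  0.088 ]
 [ 0.3706  0.9287 -0.0137]
 [-0.0868  0.0199 -0.996 ]]
tcp px [[284.7878 249.5713]]
thin_pad_c {'centre': [0.4988, 0.3009, 0.1192], 'conf': 0.55} [[280. 163.]]
thick_pad_c {'centre': [0.4406, 0.6001, -0.0013], 'conf': 0.26} [[457.  31.]]
carrier {'centre': [0.5092, 0.3233, 0.135], 'conf': 0.9} [[301. 167.]]
vise {'centre': [0.3978, -0.0461, -0.0026], 'conf': 0.23} [[ 58. 169.]]
```

View pics/w2.png

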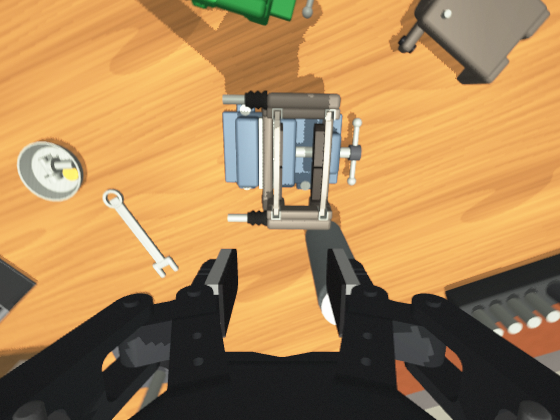

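The candidates are the left plate at column 276, by the moving-jaw side away from the cross bar, and the right plate at column 325, with a thick dark lining on its left. I'll enlarge to confirm.

```bash
python3 - <<'E'
from h import *
np.set_printoptions(precision=4,suppress=True)
a=cv2.imread('pics/w2.png'); cv2.imwrite('pics/crop3.png',cv2.resize(a[85:240,215:370],None,fx=3.8,fy=3.8,interpolation=cv2.INTER_CUBIC))
z=np.load('pics/w2.npz'); cal=dict(arm.calibration('wrist')); cal['world_from_camera']=z['T']; d=z['d']
v,u=np.nonzero((d>0)); P=pts(cal,d,np.c_[u,v]); c=z['im'][v,u].astype(int)
# plate tops z in .13-.15
m=(P[:,2]>.120)&(P[:,2]<.16)&(abs(P[:,0]-.5)<.12)&(abs(P[:,1]-.32)<.1); 
img=np.zeros((420,560),np.uint8); img[v[m],u[m]]=255
cv2.imwrite('pics/mask3.png',cv2.resize(img[85:240,215:370],None,fx=3.8,fy=3.8,interpolation=cv2.INTER_NEAREST))
for row in (120,135,150,165,180,195):
    s=[(uu,*pts(cal,d,[uu,row])[0].round(4),z['im'][row,uu].tolist()) for uu in list(range(266,286))+list(range(310,334)) if d[row,uu]>0]
    print(row,[(t[0],t[3]) for t in s if t[3]>.1])
print(arm.tip_of('top','cleaner_can')[:1])
E
```

```text
120 [(275, np.float64(0.1372)), (276, np.float64(0.1367)), (277, np.float64(0.1381)), (278, np.float64(0.1363)), (279, np.float64(0.1382)), (323, np.float64(0.1083)), (324, np.float64(0.1213)), (325, np.float64(0.1323)), (326, np.float64(0.1355)), (327, np.float64(0.1346)), (328, np.float64(0.1367)), (329, np.float64(0.1334)), (330, np.float64(0.1326))]
135 [(274, np.float64(0.1377)), (275, np.float64(0.1401)), (276, np.float64(0.1408)), (277, np.float64(0.1418)), (278, np.float64(0.1395)), (279, np.float64(0.1408)), (280, np.float64(0.136)), (281, np.float64(0.1376)), (282, np.float64(0.1366)), (313, np.float64(0.1043)), (314, np.float64(0.1201)), (315, np.float64(0.1351)), (316, np.float64(0.1353)), (317, np.float64(0.1347)), (318, np.float64(0.1357)), (319, np.float64(0.1348)), (320, np.float64(0.1354)), (321, np.float64(0.1363)), (322, np.float64(0.1365)), (323, np.float64(0.1347)), (324, np.float64(0.1363)), (325, np.float64(0.1416)), (326, np.float64(0.1396)), (327, np.float64(0.1393)), (328, np.float64(0.1394)), (329, np.float64(0.1413))]
150 [(274, np.float64(0.142)), (275, n
[... 1940 characters left out ...]
 [(274, np.float64(0.1413)), (275, np.float64(0.1404)), (276, np.float64(0.1403)), (277, np.float64(0.1419)), (278, np.float64(0.1355)), (279, np.float64(0.1372)), (280, np.float64(0.1363)), (281, np.float64(0.1365)), (310, np.float64(0.1091)), (311, np.float64(0.1296)), (312, np.float64(0.1359)), (313, np.float64(0.136)), (314, np.float64(0.1355)), (315, np.float64(0.1351)), (316, np.float64(0.1346)), (317, np.float64(0.135)), (318, np.float64(0.1368)), (319, np.float64(0.1344)), (320, np.float64(0.1358)), (321, np.float64(0.1403)), (322, np.float64(0.1414)), (323, np.float64(0.1415)), (324, np.float64(0.1419)), (325, np.float64(0.1413))]
[{'centre': [0.6778, 0.3134, 0.0001], 'conf': 0.91}]
```

View pics/crop3.png

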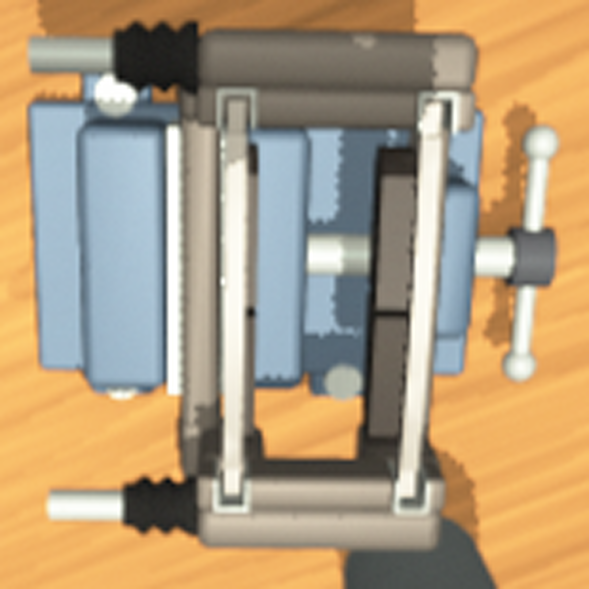

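View pics/mask3.png

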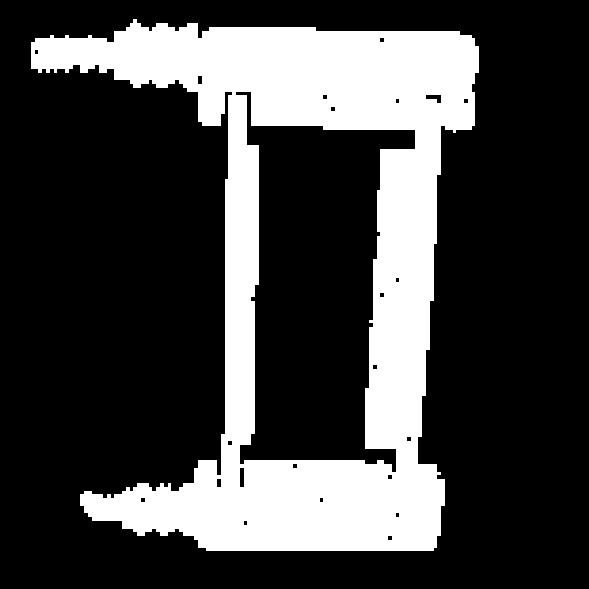

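The crop confirms it. The left pad (crop x 225-255, lining strip about 4 px) is the worn one, and the right pad (x 370-440, lining about 11 px) is the thick one. Next I'll measure the line of the pad and the bar beside its back.

```bash
cat > padfit.py <<'E'
from h import *
import sys
np.set_printoptions(precision=4,suppress=True)
z=np.load(f'pics/{sys.argv[1]}.npz'); cal=dict(arm.calibration('wrist')); cal['world_from_camera']=z['T']; d=z['d']
v,u=np.nonzero((d>0)); P=pts(cal,d,np.c_[u,v])
c=np.array([.499,.300])
for it in range(4):
    az=np.radians(68.5) if it==0 else az
    n=np.array([np.cos(az),np.sin(az)]); l=np.array([-n[1],n[0]])
    q=P[:,:2]-c; a=q@n; b=q@l
    m=(P[:,2]>.1395 if 0 else P[:,2]>.133)&(P[:,2]<.15)&(abs(b)<50e-3)&(abs(a)<.010)
    # plate+lining: use per-b-bin mean of edges
    bins=np.arange(-.045,.0451,.005); A=[];B=[]
    for i in range(len(bins)-1):
        k=m&(b>=bins[i])&(b<bins[i+1]); 
        if k.sum()>5: A.append((a[k].min()+a[k].max())/2);B.append((bins[i]+bins[i+1])/2)
    s,i0=np.polyfit(B,A,1); az-=-0+0; 
    daz=-np.arctan(s)*1.0
    # line a = s b + i0 ; new l direction = l + s n
    l2=l+s*n; l2/=np.linalg.norm(l2); n=np.array([l2[1],-l2[0]]); az=np.arctan2(n[1],n[0]); c=c+i0*np.array([np.cos(az),np.sin(az)])
print('normal az',np.degrees(az),'centre on line',c)
l=np.array([-n[1],n[0]]); q=P[:,:2]-c; a=q@n; b=q@l
k=(P[:,2]>.133)&(P[:,2]<.15)&(abs(a)<.004)&(abs(b)<.1)
print('plate/arms b range',b[k].min(),b[k].max())
k=(P[:,2]>.133)&(P[:,2]<.15)&(abs(a-.0035)<.0012)&(abs(b)<.056); print('lining b range',b[k].min(),b[k].max(),'mid',(b[k].min()+b[k].max())/2)
k=(P[:,2]>.139)&(abs(a)<.003)&(abs(b)<.055); co=np.polyfit(b[k],P[k,2],2); print('arch vertex b',-co[1]/2/co[0],'ztop',np.polyval(co,-co[1]/2/co[0]))
k=(abs(b)<.012)
for lo in np.arange(-.06,.075,.004):
    kk=k&(a>=lo)&(a<lo+.004); 
    if kk.sum(): print(round(lo*1000),(P[kk,2].min()*1000).round(),(P[kk,2].max()*1000).round(),end=' | ')
E
python3 padfit.py w2
```

```text
normal az 67.28258599483533 centre on line [0.4981 0.2978]
plate/arms b range -0.0822144145455776 0.08516312394354676
lining b range -0.043097650624221995 0.04461374071868006 mid 0.000758045047229032
arch vertex b 0.040657797979414205 ztop 0.45632240142782243
-60 57.0 441.0 | -56 60.0 460.0 | -52 60.0 462.0 | -48 59.0 456.0 | -44 60.0 444.0 | -40 60.0 439.0 | -36 59.0 63.0 | -32 57.0 63.0 | -28 56.0 67.0 | -24 64.0 422.0 | -20 82.0 86.0 | -16 83.0 87.0 | -12 82.0 87.0 | -8 64.0 145.0 | -4 142.0 145.0 | 0 127.0 145.0 | 4 60.0 139.0 | 8 59.0 63.0 | 12 59.0 64.0 | 16 59.0 64.0 | 20 59.0 423.0 | 24 37.0 60.0 | 28 15.0 45.0 | 32 16.0 439.0 | 36 16.0 441.0 | 40 16.0 453.0 | 44 16.0 462.0 | 48 17.0 462.0 | 52 16.0 447.0 | 56 142.0 145.0 | 68 86.0 91.0 |
```

The bar's top is at 85 mm, below the pads, so the fingers have clearance. The pad centre is about (0.4975, 0.2982), with its top at 143 mm. Descending now.

```bash
python3 -m pendant '[[[0.008,-0.004,0.04],0.017,0.4],[[0.0086,-0.0031,0.04],0,0.4],[[0,0,0.04],0,0.4],[[0,0,0.04],0,0.4],[[0,0,0.03],0,0.4]]'; python3 look.py w3 thin_pad_c carrier; python3 padfit.py w3
```

```text
time: 8.25
position: [0.4926, 0.2993, 0.1696]
eef_rot: [0.044, 0.2, 0.979, 0.002]
wrist_force: [1.2, 0.3, 0.1]
opening: 0.0342
8.25 [ 0.531  0.394  1.873 -0.078  0.807 -0.584] [0.4926 0.2993 0.1696] 0.03416723152239727
[[-0.9159  0.3917  0.0879]
 [ 0.392   0.9198 -0.0137]
 [-0.0862  0.0219 -0.996 ]]
tcp px [[284.8319 249.4504]]
thin_pad_c {'centre': [0.4953, 0.2999, 0.1223], 'conf': 0.78} [[285. 220.]]
carrier {'centre': [0.506, 0.3251, 0.137], 'conf': 0.72} [[328. 228.]]
normal az 66.99852955667109 centre on line [0.4981 0.2979]
plate/arms b range -0.08176012658096721 0.08514909560807749
lining b range -0.05578391197429424 0.04555076103958538 mid -0.005116575467354431
arch vertex b 0.046589239549622775 ztop 0.2557489607742042
-60 56.0 248.0 | -56 60.0 269.0 | -52 60.0 269.0 | -48 60.0 262.0 | -44 60.0 251.0 | -40 59.0 246.0 | -36 60.0 63.0 | -32 57.0 62.0 | -28 56.0 67.0 | -24 64.0 233.0 | -20 83.0 87.0 | -16 84.0 87.0 | -12 83.0 86.0 | -8 63.0 144.0 | -4 141.0 145.0 | 0 133.0 144.0 | 4 132.0 140.0 | 8 60.0 63.0 | 12 59.0 234.0 | 16 60.0 63.0 | 20 59.0 63.0 | 24 43.0 60.0 | 28 15.0 248.0 | 32 16.0 254.0 | 36 16.0 266.0 | 40 16.0 271.0 | 44 16.0 271.0 | 48 16.0 140.0 | 52 16.0 144.0 | 56 16.0 145.0 | 60 16.0 142.0 |
```

View pics/w3.png

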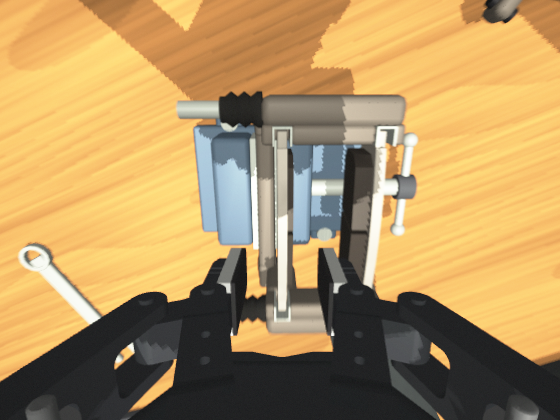

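The wrist view shows the worn pad's plate at (282,220), midway between the fingers at (235,280) and (330,280). The target is straight ahead, 63 mm down.

```bash
python3 -m pendant '[[[0,0,0.021],0,0.4],[[0,0,0.021],0,0.4],[[0,0,0.021],0,0.4],[[0,0,0],0,0.4]]'; python3 -m pendant '[[[0,0,0],0,0.2],[[0,0,0],0,0.1],[[0,0,0],0,0],[[0,0,0],0,0],[[0,0,0],0,0]]' 60; python3 look.py w4
```

```text
time: 8.8
position: [0.4985, 0.2985, 0.1084]
eef_rot: [0.044, 0.2, 0.979, 0.002]
wrist_force: [-0.0, 1.1, 0.8]
opening: 0.034
time: 9.3
position: [0.4995, 0.2994, 0.1104]
eef_rot: [0.046, 0.199, 0.979, 0.003]
wrist_force: [-0.2, 1.4, 9.3]
opening: 0.0079
9.3 [ 0.525  0.478  1.914 -0.089  0.678 -0.576] [0.4995 0.2994 0.1104] 0.007850983800926773
[[-0.9162  0.3902  0.0909]
 [ 0.3908  0.9204 -0.0119]
 [-0.0883  0.0246 -0.9958]]
tcp px [[284.8394 249.4818]]
```

View pics/w4.png

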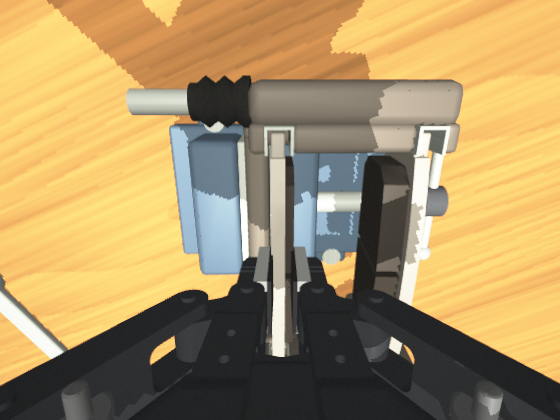

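The fingers have closed on the worn pad around (283,290), and the thick pad is untouched at (390,220). I'll firm up the grip and lift straight up in world coordinates, which in tool axes is (-0.088, 0.025, -0.996).

```bash
python3 -m pendant '[[[0,0,0],0,0],[[0,0,0],0,0],[[-0.0009,0.0002,-0.01],0,0],[[-0.0009,0.0002,-0.01],0,0]]' 90;  python3 -m pendant '[[[-0.0009,0.0002,-0.01],0,0],[[-0.0009,0.0002,-0.01],0,0],[[0,0,0],0,0]]'; python3 look.py w5
```

```text
time: 9.75
position: [0.4984, 0.2985, 0.1297]
eef_rot: [0.045, 0.199, 0.979, 0.002]
wrist_force: [-0.4, -0.3, -2.7]
opening: 0.0072
time: 10.05
position: [0.4992, 0.2988, 0.1503]
eef_rot: [0.045, 0.199, 0.979, 0.003]
wrist_force: [0.3, -0.1, -2.8]
opening: 0.0072
10.05 [ 0.525  0.424  1.882 -0.081  0.766 -0.588] [0.4992 0.2988 0.1503] 0.007189815959681422
[[-0.9164  0.3901  0.0901]
 [ 0.3906  0.9205 -0.0125]
 [-0.0878  0.0237 -0.9959]]
tcp px [[284.7619 249.4051]]
```

View pics/w5.png

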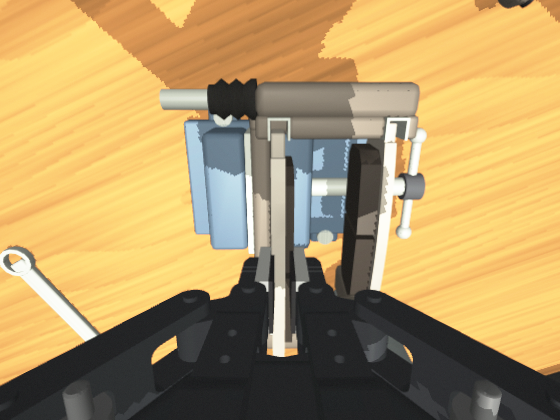

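The pad came out cleanly: the wrist carries -2.8 N (0.28 kg), and the opening is steady at 7.2 mm. Raising it and travelling to azimuth -23°.

```bash
python3 -m pendant '[[[-0.0035,0.001,-0.04],0,0],[[-0.0044,0.0012,-0.0495],0,0],[[-0.0044,0.0012,-0.0495],0,0],[[-0.0044,0.0012,-0.0495],0,0],[[-0.0044,0.0012,-0.0495],0,0]]'; python3 -m pendant '[[[-0.0044,0.0012,-0.0495],0,0],[[-0.0044,0.0012,-0.0495],0,0],[[-0.0044,0.0012,-0.0495],0,0],[[-0.0044,0.0012,-0.0495],0,0],[[0,0,0],0,0]]'; python3 look.py w6
```

```text
time: 10.6
position: [0.4985, 0.2984, 0.389]
eef_rot: [0.044, 0.199, 0.979, 0.002]
wrist_force: [2.2, 0.3, -2.9]
opening: 0.0069
time: 11.1
position: [0.5007, 0.2995, 0.5928]
eef_rot: [0.048, 0.199, 0.979, 0.005]
wrist_force: [-0.8, -0.5, -3.3]
opening: 0.0065
11.1 [ 0.525  0.191  1.131 -0.057  1.741 -0.656] [0.5007 0.2995 0.5928] 0.00653971050160637
[[-0.9158  0.39    0.0959]
 [ 0.3909  0.9204 -0.0092]
 [-0.0919  0.0291 -0.9953]]
tcp px [[284.8002 249.4207]]
```

View pics/w6.png

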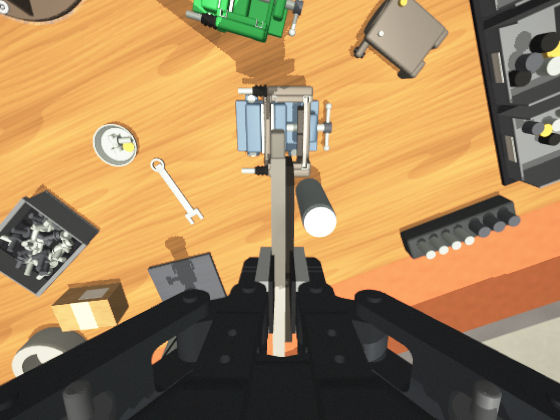

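```bash
python3 -m pendant '[[[-0.032,-0.0365,0],0,0],[[-0.032,-0.0365,0],0,0],[[-0.032,-0.0365,0],0,0],[[-0.032,-0.0365,0],0,0],[[-0.032,-0.0365,0],0,0]]' 110; python3 -m pendant '[[[-0.032,-0.0365,0],0,0],[[-0.032,-0.0365,0],0,0],[[-0.032,-0.0365,0],0,0],[[-0.032,-0.0365,0],0,0],[[-0.032,-0.0365,0],0,0]]'; python3 -m pendant '[[[-0.03,-0.03,0],0.15,0],[[-0.02,-0.03,0],0.15,0],[[0,0,0],0.15,0],[[0,0,0],0.15,0],[[0,0,0],0.15,0]]'; python3 look.py w7; python3 - <<'E'
from h import *
np.set_printoptions(precision=1,suppress=True)
for n in ['w5','w6','w7']:
    d=np.load(f'pics/{n}.npz')['d']; print(n,[(d[r,c]*1000).round(1) for r in (160,190,210,230) for c in (276,278,280,284,288)])
E
```

```text
time: 11.65
position: [0.5751, 0.0666, 0.594]
eef_rot: [0.043, 0.199, 0.979, 0.002]
wrist_force: [2.3, -0.4, -3.0]
opening: 0.0059
time: 12.15
position: [0.6507, -0.164, 0.6037]
eef_rot: [0.043, 0.199, 0.979, 0.002]
wrist_force: [1.5, 1.3, -2.7]
opening: 0.0066
time: 12.65
position: [0.6677, -0.238, 0.6056]
eef_rot: [0.039, 0.547, 0.836, 0.018]
wrist_force: [-0.3, 0.1, -3.2]
opening: 0.006
12.65 [-0.397  0.432  0.757  0.022  1.869 -0.801] [ 0.6677 -0.238   0.6056] 0.006013253125378561
[[-0.3984  0.9133  0.0842]
 [ 0.9161  0.4007 -0.0122]
 [-0.0449  0.0723 -0.9964]]
tcp px [[284.6854 247.2561]]
w5 [np.float32(131.9), np.float32(131.2), np.float32(132.5), np.float32(130.4), np.float32(154.3), np.float32(133.1), np.float32(133.6), np.float32(132.7), np.float32(133.7), np.float32(136.8), np.float32(135.2), np.float32(134.6), np.float32(134.2), np.float32(134.2), np.float32(140.0), np.float32(137.5), np.float32(136.8), np.float32(137.6), np.float32(136.1), np.float32(141.7)]
w6 [np.float32(130.0), np.float32(130.0), np.float32(131.5), np.float32(130.5), np.float32(154.8), np.float32(133.3), np.float32(133.2), np.float32(132.3), np.float32(132.1), np.float32(136.7), np.float32(134.5), np.float32(134.7), np.float32(134.2), np.float32(135.5), np.float32(139.2), np.float32(137.1), np.float32(136.5), np.float32(137.3), np.float32(136.5), np.float32(142.2)]
w7 [np.float32(131.0), np.float32(131.8), np.float32(131.4), np.float32(130.6), np.float32(155.8), np.float32(133.3), np.float32(132.5), np.float32(132.4), np.float32(131.8), np.float32(137.8), np.float32(134.0), np.float32(134.9), np.float32(134.9), np.float32(135.1), np.float32(138.8), np.float32(136.7), np.float32(136.7), np.float32(136.7), np.float32(137.4), np.float32(141.9)]
```

No slip: the depths of the pad in the wrist picture are unchanged. Roll to face the push azimuth, then go out.

```bash
python3 -m pendant '[[[0,0,0],0.15,0],[[0,0,0],0.15,0],[[0,0,0],0.15,0],[[0,0,0],0.15,0],[[0,0,0],0.15,0]]'; python3 -m pendant '[[[-0.02,0.03,0],0.065,0],[[-0.02,0.04,0],0,0],[[0,0.03,0],0,0],[[0,0.03,0],0,0],[[0,0.03,0],0,0]]'; cat > st.py <<'E'
from h import *
np.set_printoptions(precision=4,suppress=True)
s=arm.sense(); M=R.from_quat(s['eef_rot'],scalar_first=True).as_matrix(); p=s['position']
print(s['time'].__round__(2),s['joints'].round(3),'p',p,'r',np.hypot(*p[:2]).round(3),'az',np.degrees(np.arctan2(p[1],p[0])).round(1),'op',round(s['opening'],4)); print('z',M[:,2],'yaz',np.degrees(np.arctan2(M[1,1],M[0,1])).round(1),'tilt',np.degrees(np.arccos(-M[2,2])).round(2),'az',np.degrees(np.arctan2(M[1,2],M[0,2])).round(1))
print(M)
E
python3 st.py
```

```text
time: 13.2
position: [0.6676, -0.2373, 0.6064]
eef_rot: [0.03, 0.814, 0.579, 0.031]
wrist_force: [0.2, 0.5, -2.4]
opening: 0.006
time: 13.7
position: [0.7684, -0.3167, 0.5927]
eef_rot: [0.038, 0.831, 0.554, 0.039]
wrist_force: [0.5, -1.2, -4.6]
opening: 0.006
13.7 [-0.44   0.738  0.24   0.03   2.058 -0.03 ] p [ 0.7684 -0.3167  0.5927] r 0.831 az -22.4 op 0.006
z [ 0.1064 -0.0207 -0.9941] yaz -22.6 tilt 6.22 az -11.0
[[ 0.3827  0.9177  0.1064]
 [ 0.9236 -0.3827 -0.0207]
 [ 0.0217  0.1062 -0.9941]]
```

```bash
python3 -m pendant '[[[0,0.05,0],0,0],[[0,0.05,0],0,0],[[0,0.05,0],0,0],[[0,0.05,0],0,0],[[0,0,0],0,0]]'; python3 st.py
```

```text
time: 14.2
position: [0.8548, -0.3523, 0.544]
eef_rot: [0.09, 0.827, 0.551, 0.074]
wrist_force: [-0.1, 0.0, -3.3]
opening: 0.0062
14.2 [-0.437  0.808  0.239  0.033  1.862 -0.028] p [ 0.8548 -0.3523  0.544 ] r 0.925 az -22.4 op 0.0062
z [ 0.2217 -0.0682 -0.9727] yaz -22.8 tilt 13.41 az -17.1
[[ 0.3828  0.8969  0.2217]
 [ 0.9236 -0.3773 -0.0682]
 [ 0.0225  0.2309 -0.9727]]
```

```bash
python3 -m pendant '[[[0,0.05,0],0,0],[[0,0.05,0],0,0],[[0,0.05,0],0,0],[[0,0.05,0],0,0],[[0,0,0],0,0]]'; python3 st.py
```

```text
time: 14.7
position: [0.9256, -0.3825, 0.5225]
eef_rot: [0.146, 0.819, 0.544, 0.112]
wrist_force: [-0.4, 0.2, -4.0]
opening: 0.0064
14.7 [-0.437  0.853  0.238  0.038  1.682 -0.028] p [ 0.9256 -0.3825  0.5225] r 1.002 az -22.5 op 0.0064
z [ 0.3421 -0.1184 -0.9322] yaz -23.0 tilt 21.22 az -19.1
[[ 0.383   0.858   0.3421]
 [ 0.9234 -0.365  -0.1184]
 [ 0.0233  0.3613 -0.9322]]
```

```bash
python3 -m pendant '[[[0,0.05,0],0,0],[[0,0.05,0],0,0],[[0,0,0],0,0]]'; python3 st.py;  python3 - <<'E'
from h import *
np.set_printoptions(precision=4,suppress=True)
cal=arm.calibration('wrist')
# tool-from-camera
s=arm.sense(); M=R.from_quat(s['eef_rot'],scalar_first=True).as_matrix(); T=np.eye(4);T[:3,:3]=M;T[:3,3]=s['position']; X=np.linalg.inv(T)@np.array(cal['world_from_camera']); c=dict(cal); c['world_from_camera']=X
for n in ['w4','w5','w6','w7']:
    z=np.load(f'pics/{n}.npz'); d=z['d']; v,u=np.nonzero((d>.1)&(d<.20)); P=pts(c,d,np.c_[u,v])
    k=(abs(P[:,1])<.012)&(P[:,0]>.012)&(P[:,0]<.056)&(P[:,2]>-.06)&(P[:,2]<.01); Q=P[k]
    # plate top = highest (min tool z) per x bin; 
    out=[]
    for x in np.arange(.015,.056,.005):
        q=Q[abs(Q[:,0]-x)<.0025]
        if len(q)<5: continue
        zt=np.percentile(q[:,2],20); pl=q[abs(q[:,2]-zt)<.002]; out.append((x,np.median(pl[:,2]),pl[:,1].min(),pl[:,1].max(),q[:,1].max()))
    print(n);print(np.array(out)*1000)
E
```

```text
time: 15.0
position: [0.9557, -0.3955, 0.5226]
eef_rot: [0.175, 0.813, 0.54, 0.131]
wrist_force: [-0.6, 0.6, -3.4]
opening: 0.0061
15.0 [-0.437  0.866  0.237  0.04   1.599 -0.028] p [ 0.9557 -0.3955  0.5226] r 1.034 az -22.5 op 0.0061
z [ 0.4025 -0.1437 -0.9041] yaz -23.2 tilt 25.3 az -19.6
[[ 0.3832  0.8313  0.4025]
 [ 0.9234 -0.356  -0.1437]
 [ 0.0239  0.4267 -0.9041]]
w4
[[ 15.     -33.9105  -4.7462   0.905    4.9641]
 [ 20.     -33.8874  -4.6911   0.8962   4.9336]
 [ 25.     -33.6807  -4.6398   0.8916   4.8584]
 [ 30.     -33.5046  -4.6405   0.8791   4.8463]
 [ 35.     -33.3336  -4.6066   0.8783   4.7847]
 [ 40.     -32.8297  -4.9636   0.8665   4.8342]
 [ 45.     -32.3368  -4.9319   0.8649   4.9288]
 [ 50.     -31.7967  -4.9275   0.8653   4.6356]
 [ 55.     -34.0906 -11.9635  11.9972  11.9972]]
w5
[[ 15.     -33.6534  -4.761    0.9049   4.9855]
 [ 20.     -33.71    -4.6992   0.8976   4.9268]
 [ 25.     -33.6269  -4.646    0.8883   4.8762]
 [ 30.     -33.2276  -4.6197   0.8804   4.8465]
 [ 35.     -33.035   -4.57     0.8797   4.8069]
 [ 40.     -32.6395  -4.5351   0.8721   4.8318]
[... 317 characters left out ...]
609    0.8835   4.8684]
 [ 35.     -33.0581  -4.5786   0.8778   4.8102]
 [ 40.     -32.7355  -4.566    0.8661   4.8681]
 [ 45.     -32.19    -4.517    0.862    4.9231]
 [ 50.     -31.5204  -4.4824   0.8607   4.5568]
 [ 55.     -29.8151  -4.9158   0.8681   0.8681]]
w7
[[ 15.     -33.5025  -4.309    1.3447   5.0274]
 [ 20.     -33.6157  -4.6761   1.3228   4.9251]
 [ 25.     -33.5167  -4.662    1.3214   4.9047]
 [ 30.     -33.2989  -4.6204   1.3024   5.1954]
 [ 35.     -32.9919  -4.5996   1.2971   5.236 ]
 [ 40.     -32.6046  -4.5558   1.2838   5.1945]
 [ 45.     -32.0341  -4.5154   1.2841   4.9554]
 [ 50.     -31.4153  -4.503    1.2803   4.4493]
 [ 55.     -29.7403  -4.5329   0.8692   0.8692]]
```

The tilt is nearly there, and the pad has not moved in the grip since before the lift. A last half step of tilt, then I'll compute the way to the target.

```bash
python3 -m pendant '[[[0,0.028,0],0,0],[[0,0,0],0,0]]'; python3 st.py; cat > goal.py <<'E'
from h import *
np.set_printoptions(precision=4,suppress=True)
psi,t=np.radians(-8.5),np.radians(26.0)
xl=np.array([np.cos(t)*np.cos(psi),np.cos(t)*np.sin(psi),np.sin(t)]); yl=np.array([-np.sin(psi),np.cos(psi),0]); zl=np.cross(xl,yl); RL=np.c_[xl,yl,zl]
lens=np.array([.710,-.0653,.327]); tgt=lens-.2*xl
a=np.arcsin(.088); pz=np.array([-np.sin(a),0,-np.cos(a)]); px=np.array([0,1.,0]); G=np.c_[px,np.cross(pz,px),pz]; pc=np.array([.0015,0,-.0076])
if __name__=='__main__':
    s=arm.sense(); M=R.from_quat(s['eef_rot'],scalar_first=True).as_matrix(); p=s['position']
    RT=RL@G.T; print('target z',RT[:,2],'now',M[:,2],'roterr in tool (deg)',np.degrees(R.from_matrix(M.T@RT).as_rotvec()))
    tp=tgt-RT@pc; print('pad now',p+M@pc,'tgt',tgt,'tcp tgt',tp,'shift tool',M.T@(tp-p)); 
    print('pad axes err deg vs lens',np.degrees(R.from_matrix(RL.T@M@G).as_rotvec()))
E
python3 goal.py
```

```text
time: 15.2
position: [0.9636, -0.399, 0.5245]
eef_rot: [0.184, 0.811, 0.538, 0.137]
wrist_force: [0.6, -0.3, -3.5]
opening: 0.0061
15.2 [-0.437  0.869  0.236  0.041  1.576 -0.027] p [ 0.9636 -0.399   0.5245] r 1.043 az -22.5 op 0.0061
z [ 0.42   -0.1511 -0.8949] yaz -23.3 tilt 26.51 az -19.8
[[ 0.3838  0.8224  0.42  ]
 [ 0.9231 -0.3536 -0.1511]
 [ 0.0242  0.4457 -0.8949]]
target z [ 0.4189 -0.1516 -0.8953] now [ 0.42   -0.1511 -0.8949] roterr in tool (deg) [  0.0599  -0.0438 -13.2451]
pad now [ 0.9609 -0.3965  0.5314] tgt [ 0.5322 -0.0387  0.2393] tcp tgt [ 0.5351 -0.0414  0.2326] shift tool [ 0.1587 -0.6089  0.0272]
pad axes err deg vs lens [  0.0438  -1.2252 -13.1884]
```

```bash
python3 -m pendant '[[[0,-0.03,0],-0.12,0],[[0,0,0],-0.111,0],[[-0.0084,-0.0448,-0.015],0,0],[[-0.0084,-0.0448,-0.015],0,0],[[-0.0084,-0.0448,-0.015],0,0]]'; python3 -m pendant '[[[-0.0084,-0.0448,-0.015],0,0],[[-0.0084,-0.0448,-0.015],0,0],[[-0.0084,-0.0448,-0.015],0,0],[[-0.0084,-0.0448,-0.015],0,0],[[-0.0084,-0.03,-0.015],0,0]]'; python3 st.py; python3 goal.py
```

```text
time: 15.7
position: [0.8384, -0.3892, 0.5038]
eef_rot: [0.195, 0.757, 0.612, 0.119]
wrist_force: [1.1, -0.8, -1.6]
opening: 0.0057
time: 16.2
position: [0.6114, -0.3815, 0.4815]
eef_rot: [0.195, 0.758, 0.611, 0.119]
wrist_force: [-0.1, 0.4, -2.6]
opening: 0.0057
16.2 [-0.68   0.187  1.474  0.17   1.048 -0.519] p [ 0.6114 -0.3815  0.4815] r 0.721 az -32.0 op 0.0057
z [ 0.4186 -0.1502 -0.8956] yaz -11.3 tilt 26.41 az -19.7
[[ 0.2241  0.8801  0.4186]
 [ 0.9728 -0.1763 -0.1502]
 [-0.0584  0.4409 -0.8956]]
target z [ 0.4189 -0.1516 -0.8953] now [ 0.4186 -0.1502 -0.8956] roterr in tool (deg) [-0.0314 -0.0733 -2.5435]
pad now [ 0.6085 -0.3789  0.4883] tgt [ 0.5322 -0.0387  0.2393] tcp tgt [ 0.5351 -0.0414  0.2326] shift tool [ 0.3284 -0.2368  0.1399]
pad axes err deg vs lens [ 0.0733 -0.1925 -2.5364]
```

```bash
python3 -m pendant '[[[0,0,0],-0.044,0],[[0.0402,-0.0158,-0.0071],0,0],[[0.0402,-0.0158,-0.0071],0,0],[[0.0402,-0.0158,-0.0071],0,0],[[0.0402,-0.0158,-0.0071],0,0]]'; python3 -m pendant '[[[0.0402,-0.0158,-0.0071],0,0],[[0.0402,-0.0158,-0.0071],0,0],[[0.0402,-0.0158,-0.0071],0,0],[[0.0402,-0.0158,-0.0071],0,0],[[0,0,0],0,0]]'; python3 goal.py; python3 look.py w8 lens; python3 lensfit.py w8
```

```text
time: 16.7
position: [0.5753, -0.2109, 0.4673]
eef_rot: [0.198, 0.744, 0.628, 0.115]
wrist_force: [1.2, 0.6, -3.0]
opening: 0.006
time: 17.2
position: [0.5365, -0.0373, 0.4524]
eef_rot: [0.197, 0.742, 0.63, 0.116]
wrist_force: [-0.2, -0.1, -3.3]
opening: 0.006
target z [ 0.4189 -0.1516 -0.8953] now [ 0.4206 -0.1473 -0.8952] roterr in tool (deg) [ 0.0609 -0.26    0.1982]
pad now [ 0.5336 -0.0347  0.4591] tgt [ 0.5322 -0.0387  0.2393] tcp tgt [ 0.5351 -0.0414  0.2326] shift tool [ 0.0126 -0.0972  0.1967]
pad axes err deg vs lens [ 0.26   -0.0432  0.2028]
17.2 [-0.027 -0.102  1.848 -0.167  0.96   0.202] [ 0.5365 -0.0373  0.4524] 0.005954283374187451
[[ 0.1804  0.8891  0.4206]
 [ 0.9806 -0.1293 -0.1473]
 [-0.0765  0.4391 -0.8952]]
tcp px [[282.5851 245.6558]]
lens {'centre': [0.7104, -0.0676, 0.3251], 'conf': 0.91} [[375. 171.]]
lens {'centre': [0.708, -0.0697, 0.0016], 'conf': 0.34} [[261. 137.]]
plate ((0.784243106842041, -0.07668841630220413), (0.1667792797088623, 0.1497594267129898), 81.08538055419922) 0.0147475516933431
plane 1949 [ 0.7499 -0.0709  0.3711] [-0.4405  0.082   0.894 ] dir [ 0.883  -0.1404  0.448 ] tilt 26.620244877821854 az -10.539893714563366 diraz -9.037100062921347 rect (0.03917194902896881, 0.08305846899747849)
plane 360 [ 0.7342 -0.0689  0.3647] [-0.3721  0.0806  0.9247] dir [-0.909   0.1701 -0.3806] tilt 22.378889762827793 az -12.224159613610931 diraz 169.4001173205355 rect (0.03964730352163315, 0.12098067253828049)
plane 204 [ 0.7437 -0.0478  0.3564] [-0.0807  0.8973  0.4339] dir [-0.9179  0.1028 -0.3834] tilt 64.28217987906856 az -84.8592617117726 diraz 173.60865596770256 rect (0.09521331638097763, 0.023809224367141724)
plane 182 [ 0.7552 -0.0812  0.3614] [-0.1254 -0.0503  0.9908] dir [-0.9058  0.4131 -0.0937] tilt 7.76582055221609 az 21.859466769998374 diraz 155.48390241146444 rect (0.056234654039144516, 0.12214046716690063)
```

View pics/w8.png

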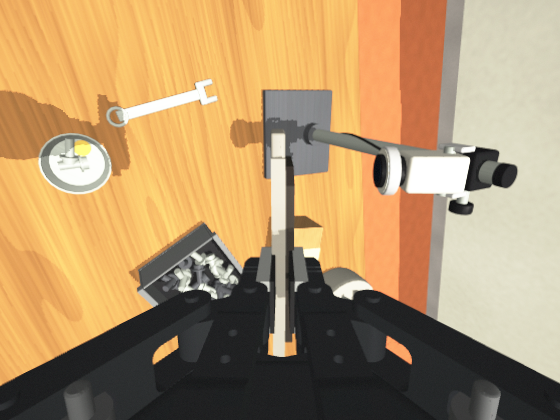

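The view shows the held pad at (283,200), the lens at (385,170) and a clear path. I'll update the lens estimate slightly and descend.

```bash
sed -i 's/-8.5),np.radians(26.0)/-8.7),np.radians(26.2)/; s/\[.710,-.0653,.327\]/[.7095,-.066,.3263]/' goal.py; python3 goal.py; python3 -m pendant '[[[0.0025,-0.0195,0.0393],0,0],[[0.0025,-0.0195,0.0393],0,0],[[0.0025,-0.0195,0.0393],0,0],[[0.0025,-0.0195,0.0393],0,0],[[0,0,0],0,0]]'; python3 goal.py
```

```text
target z [ 0.4214 -0.1535 -0.8938] now [ 0.4208 -0.1493 -0.8948] roterr in tool (deg) [-0.0863 -0.2318  0.3273]
pad now [ 0.5349 -0.0382  0.4595] tgt [ 0.5321 -0.0389  0.238 ] tcp tgt [ 0.535  -0.0415  0.2313] shift tool [ 0.016  -0.0998  0.1971]
pad axes err deg vs lens [0.2318 0.1147 0.3184]
time: 17.8
position: [0.5331, -0.0471, 0.271]
eef_rot: [0.195, 0.745, 0.628, 0.111]
wrist_force: [-0.6, -0.3, -1.8]
opening: 0.0063
target z [ 0.4214 -0.1535 -0.8938] now [ 0.4109 -0.1512 -0.899 ] roterr in tool (deg) [-0.6857 -0.0387  0.1213]
pad now [ 0.5303 -0.0444  0.2777] tgt [ 0.5321 -0.0389  0.238 ] tcp tgt [ 0.535  -0.0415  0.2313] shift tool [ 0.009  -0.0161  0.0356]
pad axes err deg vs lens [0.0387 0.6938 0.0605]
```

```bash
python3 -m pendant '[[[0.0045,-0.008,0.018],0,0],[[0.0045,-0.008,0.0175],0,0],[[0,0,0],0,0],[[0,0,0],0,0],[[0,0,0],0,0]]'; python3 goal.py; python3 look.py w9 lens thin_pad_c; python3 goal.py; python3 - <<'E'
from h import *
for c in ['scene','top']:
    im,d=arm.capture(c); save(c+'9',im); np.savez(f'pics/{c}9.npz',im=im,d=d)
    for q in ['thin_pad_c','thick_pad_c','lens']:
        for r in arm.tip_of(c,q)[:2]: print(c,q,r)
a=cv2.imread('pics/scene9.png')
cv2.imwrite('pics/crop9.png',np.hstack([cv2.resize(a[150:290,140:330],None,fx=3.5,fy=3.5,interpolation=cv2.INTER_CUBIC)]))
E
```

```text
time: 18.3
position: [0.5402, -0.0406, 0.2389]
eef_rot: [0.199, 0.744, 0.627, 0.116]
wrist_force: [0.6, 0.1, -1.9]
opening: 0.0061
target z [ 0.4214 -0.1535 -0.8938] now [ 0.4217 -0.1511 -0.8941] roterr in tool (deg) [-0.0139 -0.1421  0.1168]
pad now [ 0.5373 -0.038   0.2456] tgt [ 0.5321 -0.0389  0.238 ] tcp tgt [ 0.535  -0.0415  0.2313] shift tool [-0.0012 -0.0078  0.0047]
pad axes err deg vs lens [0.1421 0.0241 0.1151]
18.3 [-0.032  0.112  2.194 -0.35   0.413  0.429] [ 0.5402 -0.0406  0.2389] 0.006060079921267438
[[ 0.1862  0.8874  0.4217]
 [ 0.9794 -0.1338 -0.1511]
 [-0.0776  0.4411 -0.8941]]
tcp px [[282.5477 245.6657]]
thin_pad_c {'centre': [0.5353, -0.0417, 0.2482], 'conf': 0.9} [[282. 258.]]
target z [ 0.4214 -0.1535 -0.8938] now [ 0.421  -0.1507 -0.8944] roterr in tool (deg) [-0.0575 -0.1567  0.1407]
pad now [ 0.5367 -0.0377  0.2447] tgt [ 0.5321 -0.0389  0.238 ] tcp tgt [ 0.535  -0.0415  0.2313] shift tool [-0.0015 -0.0069  0.0043]
pad axes err deg vs lens [0.1567 0.0697 0.1351]
scene thin_pad_c {'centre': [0.5357, -0.0409, 0.2456], 'conf': 0.71}
scene thick_pad_c {'centre': [0.5193, 0.3471, 0.1148], 'conf': 0.62}
scene lens {'centre': [0.7114, -0.0633, 0.3246], 'conf': 0.61}
top thick_pad_c {'centre': [0.5201, 0.3481, 0.1146], 'conf': 0.67}
top thick_pad_c {'centre': [0.5118, 0.3266, 0.1365], 'conf': 0.22}
top lens {'centre': [0.7148, -0.064, 0.3238], 'conf': 0.84}
```

View pics/crop9.png

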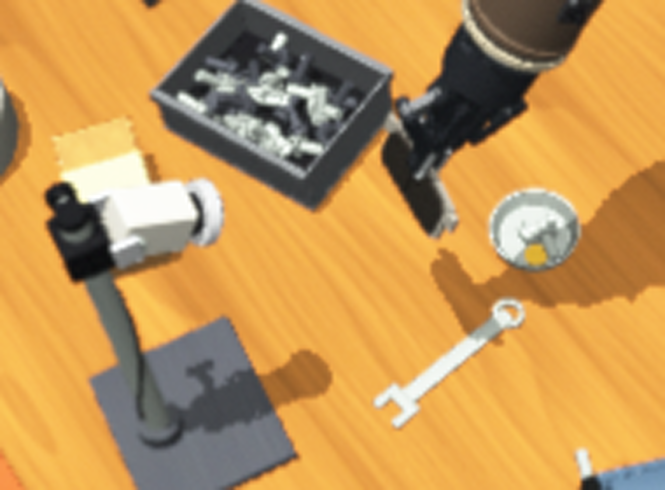

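View pics/w9.png

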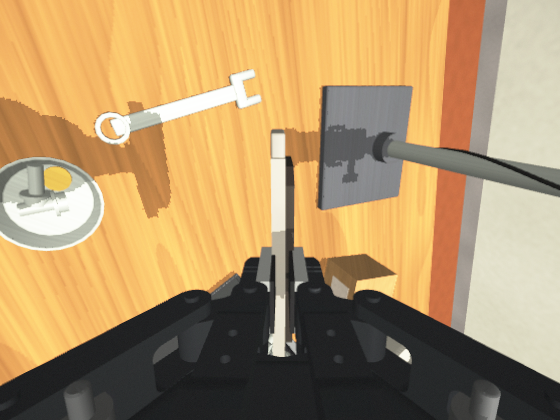

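The scene crop shows the pad held facing the lens, with its dark lining towards the camera at (415,190). The wrench, dish and bin are undisturbed. I'll correct the small residual, then check the lining plane and the pad ends by depth.

```bash
python3 -m pendant '[[[-0.0014,-0.0073,0.0045],0,0],[[0,0,0],0,0],[[0,0,0],0,0]]'; python3 - <<'E'
from h import *
from goal import *
s=arm.sense(); M=R.from_quat(s['eef_rot'],scalar_first=True).as_matrix(); p=s['position']
cal=arm.calibration('wrist'); im,d=arm.capture('wrist'); np.savez('pics/w10.npz',im=im,d=d,T=cal['world_from_camera'])
RP=M@G; pcw=p+M@pc; print('pad est',pcw,'tgt',tgt,'err in lens axes',RL.T@(pcw-tgt))
v,u=np.nonzero((d>.1)&(d<.2)); P=(pts(cal,d,np.c_[u,v])-pcw)@RP   # pad frame (x normal,y length,z up)
for z0 in range(10,26,3):
    k=(abs(P[:,0]+.002)<.003)&(P[:,1]>.01)&(P[:,1]<.08)&(abs(P[:,2]*1000-z0)<1.5)
    if k.sum(): print('z',z0,'y range',P[k,1].min()*1000,P[k,1].max()*1000,k.sum())
k=(abs(P[:,0])<.003)&(P[:,1]>.045)&(P[:,1]<.08)&(P[:,2]>-.03); o=np.argsort(P[k,1]); Q=P[k][o]*1000
print(Q[::max(1,len(Q)//25)].round(1).tolist())
for c in ['scene','top']:
    im,d=arm.capture(c); np.savez(f'pics/{c}10.npz',im=im,d=d); cal=arm.calibration(c)
    v,u=np.nonzero(d>0); P=(pts(cal,d,np.c_[u,v])-pcw)@RP; col=im[v,u].astype(int)
    k=(abs(P[:,1])<.045)&(abs(P[:,1])>.016)&(abs(P[:,2])<.018)&(abs(P[:,0]-.005)<.008); Q=P[k]; print(c,'lining pts',k.sum())
    if k.sum()>20:
        A=np.c_[Q[:,1:],np.ones(len(Q))]; 
        for _ in range(3):
            co=np.linalg.lstsq(A,Q[:,0],rcond=None)[0]; r=Q[:,0]-A@co; g=abs(r)<max(.002,2*r.std()); A,Q=A[g],Q[g]
        print('x = a y + b z + c; deg',np.degrees(np.arctan(co[:2])),'c mm',co[2]*1000,'std',r.std()*1000,len(Q))
    k=(abs(P[:,0])<.012)&(abs(P[:,1])<.09)&(abs(P[:,2])<.03)
    if k.sum(): print('extent y',np.percentile(P[k,1],[1,99])*1000,'z',np.percentile(P[k,2],[1,99])*1000)
E
```

```text
time: 19.15
position: [0.5337, -0.0412, 0.2292]
eef_rot: [0.198, 0.744, 0.628, 0.114]
wrist_force: [0.3, -0.3, -1.7]
opening: 0.0061
pad est [ 0.5308 -0.0385  0.2359] tgt [ 0.5321 -0.0389  0.238 ] err in lens axes [-0.0022  0.0001 -0.0013]
z 10 y range 60.114692629465615 61.23663070922043 12
z 13 y range 42.58807678687317 61.218857028353334 13
z 16 y range 36.2314778828498 61.25342623975572 211
z 19 y range 28.73874766080922 60.93634606084282 359
z 22 y range 10.947790741297343 50.45562579873341 605
z 25 y range 10.088993722767253 36.533043268729124 530
[[-2.4, 45.0, 20.4], [1.2, 45.5, -7.7], [2.5, 45.6, -0.2], [2.0, 45.7, 4.6], [0.5, 45.9, 20.6], [-1.5, 46.7, 20.3], [-1.1, 47.3, 21.4], [-1.5, 48.3, 20.0], [-1.1, 49.0, 19.6], [-0.3, 49.7, 19.1], [-2.4, 50.6, 19.2], [-1.5, 51.2, 20.0], [-0.7, 51.9, 17.5], [-2.8, 52.9, 18.3], [-1.5, 53.6, 17.8], [-0.3, 54.4, 17.9], [-1.9, 55.3, 17.9], [-1.1, 56.0, 17.7], [-0.3, 56.9, 17.7], [0.1, 57.7, 17.7], [-0.3, 58.5, 18.1], [-1.1, 59.3, 18.1], [-0.3, 60.1, 17.9], [-1.9, 60.8, 17.4], [-2.4, 61.1, 13.3], [-1.5, 61.2, 14.3]]
scene lining pts 130
x = a y + b z + c; deg [0.0848 0.4676] c mm 4.058580030482509 std 1.5469807307014254 119
extent y [-64.3973  62.0356] z [-23.7788  26.8556]
top lining pts 73
x = a y + b z + c; deg [-0.3641 -1.8165] c mm 7.375203921033222 std 1.2341228901906434 63
extent y [-63.5222  60.5814] z [-20.0757  25.1497]
```

The orientation agrees: the lining plane is within about 0.5° in the scene camera and 1.8° in the coarser top view. The ears show the pad centre about 2 mm short along its length, so one small correction.

```bash
sed -i 's/pc=np.array(\[.0015,/pc=np.array([-.0005,/' goal.py; python3 -m pendant '[[[0.002,0.001,-0.001],0,0],[[0,0,0],0,0],[[0,0,0],0,0],[[0,0,0],0,0],[[0,0,0],0,0]]'; python3 goal.py;  python3 -m pendant '[[[0,0,0],0,0],[[0,0,0],0,0],[[0,0,0],0,0],[[0,0,0],0,0],[[0,0,0],0,0]]'; python3 goal.py; python3 - <<'E'
from h import *
from goal import *
im,d=arm.capture('scene'); save('scene11',im)
for i in range(3):
    arm.capture('wrist'); s=arm.sense(); M=R.from_quat(s['eef_rot'],scalar_first=True).as_matrix(); print((RL.T@(s['position']+M@pc-tgt)*1000).round(1),s['qvel'].round(3),round(s['opening'],4))
E
```

```text
time: 19.8
position: [0.535, -0.0391, 0.2308]
eef_rot: [0.198, 0.744, 0.628, 0.115]
wrist_force: [0.0, -0.2, -3.3]
opening: 0.0059
target z [ 0.4214 -0.1535 -0.8938] now [ 0.4195 -0.1504 -0.8952] roterr in tool (deg) [-0.1601 -0.1572  0.169 ]
pad now [ 0.5317 -0.0385  0.2377] tgt [ 0.5321 -0.0389  0.238 ] tcp tgt [ 0.5354 -0.0395  0.2312] shift tool [-0.0003  0.0006 -0.0001]
pad axes err deg vs lens [0.1572 0.1744 0.1542]
time: 20.3
position: [0.535, -0.0392, 0.2308]
eef_rot: [0.198, 0.744, 0.628, 0.115]
wrist_force: [0.2, 0.5, -3.3]
opening: 0.006
target z [ 0.4214 -0.1535 -0.8938] now [ 0.4195 -0.1505 -0.8952] roterr in tool (deg) [-0.1599 -0.1558  0.1659]
pad now [ 0.5317 -0.0385  0.2377] tgt [ 0.5321 -0.0389  0.238 ] tcp tgt [ 0.5354 -0.0395  0.2312] shift tool [-0.0003  0.0006 -0.0001]
pad axes err deg vs lens [0.1558 0.1739 0.1512]
[-0.6  0.3 -0.1] [-0.001  0.001 -0.    -0.001  0.001  0.   ] 0.0059
[-0.6  0.3 -0.1] [ 0.002  0.    -0.001 -0.001  0.    -0.   ] 0.0064
[-0.6  0.3 -0.1] [ 0.001  0.002 -0.     0.003 -0.     0.001] 0.0059
```

View pics/scene11.png

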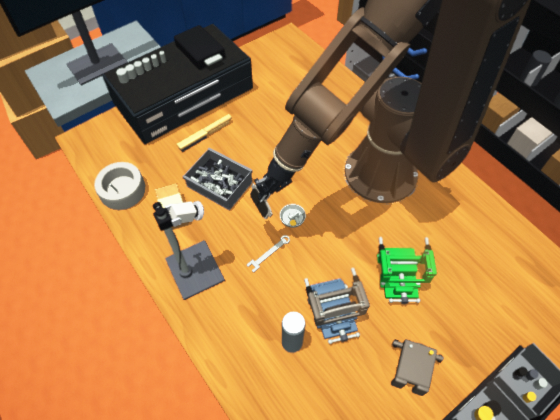

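The scene picture shows the pad held in front of the lens at (262,200), with the thick pad still in the blue vice at (335,305) and everything else in place. The arm is steady, so I'm handing in.

```bash
python3 -c "
from rig import arm
print(arm.finish_job())"
```

```text
the job is handed in; nothing more can be done
None
```

I lifted the worn pad (thin lining, on the side away from the cross bar) straight out of the blue vice. I then handed the job in at about 20 s with it held steady in front of the inspection camera.

- **Tilt:** the moves can't tilt the tool, so I built up the 26° by pushing against the arm's outer reach limit. Trying this first left about 5° on the tool at the grasp, almost all in the pad's plane; I allowed for it.
- **Last checks:** by the arm's own pose, the pad centre is within 1 mm and its axes within 0.2° of where I measured the target. The lens itself is only known to a few mm and about 1°. There was no slip and joint speeds were near zero; the opening reads about 6 mm on the 10 mm pad but held steady.
- **Lining direction:** the scene camera put the lining plane within 0.5° of square. The coarser top view disagreed by 1.8°.
- **Centring:** the pad's ears and the networks put its centre 1 to 3 mm off along its length, and I corrected for 2 mm.
- **Bench:** in the last scene picture the other pad was still seated and everything else was in place. The highest wrist force shown was about 9 N.

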